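# Rack the cold-stage posts by height

## Robot

A 6-joint arm with a two-finger parallel gripper is mounted at the origin on a cart in front of the work surface, level with it; the furniture and walls round the work are solid. World frame = base frame: x ahead of the robot, y to its left, z up, the work surface at z = 0. Lengths are in m, angles in rad, forces in N, time in s.
With the tool pointing down it reaches from about 0.25 to 0.725 m from the base axis. Payload 4 kg.
Tool frame: the origin (TCP) lies midway between the tips of the shut fingers; the grasp point (between the pads) lies 19 mm behind it; z points along the fingers, y is the line along which they close (so a half turn about z gives the same grasp; the last joint's range is limited). The gripper opens to 85 mm and grips with 20 to 120 N. Pads are 22 mm wide; open, the fingers measure 114 mm over their backs; the gripper's body (76 mm by 85 mm) begins 54 mm behind the grasp point. The pads swing forward as they close: fully open they stand 13 mm farther back than shut.
Start: joints at [-1.224, 0.241, 0.005, 1.335, 0, 1.571], TCP at [0.17, -0.47, 0.231] pointing down, gripper open.
Joint ranges: [-2.72, 2.72], [-1.05, 1.87], [-1.09, 1.28], [-1.99, 2.15], [-1.42, 1.44], [-3.14, 3.14]. Speed limits (rad/s): [2.79, 2.79, 3.14, 3.14, 3.14, 3.14].

## Interface

Orientations are given as a unit quaternion [x, y, z, w].
In Python, from workcell import bot gives the robot as it stands. The module is installed in compiled form; this text tells all that it offers.
- The arm moves only by the tool jog_arm, never from a script. Its argument "deltas" is a list of rows, each an object with "fingers": the opening, from 0 (shut) to 1 (fully open); "delta_pos": the shift along the tool's x, y, z normalised to -1 to 1, where 1 is 300 mm, a list of three; "yaw": the turn about the tool's z normalised to -1 to 1, where 1 is pi/4 rad. A call has 1 to 12 rows; each row is the pose to reach, as a shift and turn from the pose commanded when the call began, along the tool's axes at that moment; what a row does not reach only later rows make up. A row lasts 1/10 s, in which the tool goes at most 50 mm and 8.59 degrees, less where a joint would pass 70% of its speed; a pose out of reach is approached as far as the arm can. A call with a number of a shift or a turn outside -1 to 1 is refused whole. A call with a gripper value outside its range is refused whole. The fingers move at their own pace and stop on an object; the grip force is fixed at half the most. Time passes only in rows, so rows that repeat a pose let the fingers close. It gives the time, the measured TCP pose, the force, the opening and the grip force at its end, in the units of the state.
- bot.get_obs(): the state, without advancing time (a new reading comes with each control period).
- bot.camera(name): name is "scene" or "side" or "wrist"; returns a dict with "image" (480x640x3 uint8, red, green, blue), "range_z" (480x640 float32, m along the optical axis (not along the pixel's ray), 0 where there is no reading), "fx", "fy", "cx", "cy" (pixels), "rvec" (rotation vector, rad) and "tvec" (3), from world to camera coordinates, as OpenCV has them. Camera axes: x right, y down, z forward; pixel columns grow to the right and rows downward; lengths in m; the calibration is good to about 2 mm. A picture is of the moment at which its call begins.
- bot.job_done(): hands the job in; it is judged then, once.
The state is a dict: "clock": time; "joint_pos": joint angles; "joint_vel": joint speeds; "tau": joint torques, N m; "eef_pos": TCP position; "tool_rot": TCP orientation; "ft_force": force on the tool from outside, world axes, zero at the start; "ft_torque": the same for the moment, N m; "grip_width": finger opening in m; "grasp_force": force on a finger pad.
Only numpy, scipy, OpenCV 4.12 (cv2) and the standard library are available. Lean on these libraries where they do the work, as an engineer would, in place of code of your own. Each camera call takes 0.05 s, during which the arm holds its last target. There are 200 camera calls.

## Task

Stand the four copper posts upright in the four seats of the aluminium rack in order of height, with the tallest in the seat beside the tall dark steel end plate and the shortest in the seat at the other end. Each post must sit with its foot fully down in its seat. Leave the small yellow jar where it stands.

Things in the scene. Friction and masses are not known exactly. Their poses are not given: they have to be found in the camera images.
- post_1_center (a point): Copper support post, the shortest of the four: 24 mm tall, a plain upright cylinder 20 mm in diameter on a round foot flange 34 mm in diameter and 4 mm thick (the same foot on all four); small dark tapped hole in the top. Loose, standing upright on the bench at the start. The point is its centre, half-way up (12 mm above its underside); z is its own axis, up.
- post_2_center (a point): Copper support post, the second shortest of the four: 36 mm tall, a plain upright cylinder 23 mm in diameter on a round foot flange 34 mm in diameter and 4 mm thick (the same foot on all four); small dark tapped hole in the top. Loose, standing upright on the bench at the start. The point is its centre, half-way up (18 mm above its underside); z is its own axis, up.
- post_3_center (a point): Copper support post, the second tallest of the four: 48 mm tall, a plain upright cylinder 26 mm in diameter on a round foot flange 34 mm in diameter and 4 mm thick (the same foot on all four); small dark tapped hole in the top. Loose, standing upright on the bench at the start. The point is its centre, half-way up (24 mm above its underside); z is its own axis, up.
- post_4_center (a point): Copper support post, the tallest of the four: 60 mm tall, a plain upright cylinder 29 mm in diameter on a round foot flange 34 mm in diameter and 4 mm thick (the same foot on all four); small dark tapped hole in the top. Loose, standing upright on the bench at the start. The point is its centre, half-way up (30 mm above its underside); z is its own axis, up.
- seat_a (a point): Round recess in the aluminium rack, one end of the row (a, b, c, d, 55 mm apart). 48 mm across and 4 mm deep, so a post's foot has 7 mm of play all round. The point is the centre of the recess floor, 6 mm above the bench; the rack's top face is 10 mm above the bench. x runs along the row from seat_a to seat_d, z up. The rack (248 x 66 x 10 mm) is fixed. Which end has the tall end plate varies.
- seat_b (a point): Round recess in the aluminium rack, second in the row, beside seat_a (a, b, c, d, 55 mm apart). 48 mm across and 4 mm deep, so a post's foot has 7 mm of play all round. The point is the centre of the recess floor, 6 mm above the bench; the rack's top face is 10 mm above the bench. x runs along the row from seat_a to seat_d, z up. The rack (248 x 66 x 10 mm) is fixed. Which end has the tall end plate varies.
- seat_c (a point): Round recess in the aluminium rack, third in the row, beside seat_d (a, b, c, d, 55 mm apart). 48 mm across and 4 mm deep, so a post's foot has 7 mm of play all round. The point is the centre of the recess floor, 6 mm above the bench; the rack's top face is 10 mm above the bench. x runs along the row from seat_a to seat_d, z up. The rack (248 x 66 x 10 mm) is fixed. Which end has the tall end plate varies.
- seat_d (a point): Round recess in the aluminium rack, the other end of the row (a, b, c, d, 55 mm apart). 48 mm across and 4 mm deep, so a post's foot has 7 mm of play all round. The point is the centre of the recess floor, 6 mm above the bench; the rack's top face is 10 mm above the bench. x runs along the row from seat_a to seat_d, z up. The rack (248 x 66 x 10 mm) is fixed. Which end has the tall end plate varies.
- tall_end (a point): Tall dark steel end plate, fixed across one end of the rack, 10 x 66 mm and 36 mm high above the bench (26 mm above the rack's top). It stands beside seat_a or beside seat_d, its centre 46 mm beyond that seat's centre; the other end of the rack has only a low aluminium bar, flush with the rack. The point is the middle of its top edge.
- jar_center (a point): Small yellow screw-lid jar with a black lid, 28 mm in diameter and 41 mm tall, standing loose on the bench farther from the robot than the posts: a bystander, not part of the job. (Fixed and tall: the open black tool-case lid behind the rack, 0.21 m high, about 0.1 m from the seats; the carton to the left of the posts, 0.14 m high, 0.1 m from them.) The point is its centre, half-way up.
Not all that is in view belongs to the job. Leave any blue look-alike of the part that bears tall_end alone.

How it is judged:
At the end, for the whole second after the job is handed in: Counting from the seat beside the tall end plate, the seats hold the tallest, second tallest, second shortest and shortest post: each post's centre within 10 mm (horizontally) of its seat's centre, its foot on the recess floor (height within 3 mm), upright within 0.1 rad, released and at rest (linear speed of each of post_1, post_2, post_3, post_4 below 0.02 m/s and ((horizontal distance between tall_end and seat_d below 0.08 m and horizontal distance between post_1_center and seat_a below 0.01 m and z of post_1_center in the frame of seat_a between 0.009 and 0.015 m and angle between each of post_1_center, post_2_center, post_3_center, post_4_center's own z axis and vertical below 0.1 rad and horizontal distance between post_2_center and seat_b below 0.01 m and z of post_2_center in the frame of seat_b between 0.015 and 0.021 m and horizontal distance between post_3_center and seat_c below 0.01 m and z of post_3_center in the frame of seat_c between 0.021 and 0.027 m and horizontal distance between post_4_center and seat_d below 0.01 m and z of post_4_center in the frame of seat_d between 0.027 and 0.033 m) or (horizontal distance between tall_end and seat_a below 0.08 m and horizontal distance between post_1_center and seat_d below 0.01 m and z of post_1_center in the frame of seat_d between 0.009 and 0.015 m and angle between each of post_1_center, post_2_center, post_3_center, post_4_center's own z axis and vertical below 0.1 rad and horizontal distance between post_2_center and seat_c below 0.01 m and z of post_2_center in the frame of seat_c between 0.015 and 0.021 m and horizontal distance between post_3_center and seat_b below 0.01 m and z of post_3_center in the frame of seat_b between 0.021 and 0.027 m and horizontal distance between post_4_center and seat_a below 0.01 m and z of post_4_center in the frame of seat_a between 0.027 and 0.033 m))); the robot touches nothing.
It fails at once if the yellow jar is moved by more than 20 mm (distance of jar_center from where it was at the start of the episode above 0.02 m).
It also fails if it takes over 96 s, if anything falls off the work surface, if the arm or the gripper's body presses on something with over 40 N, if the wrist force passes 120 N, or if a joint passes its speed limit or range.

## Working session

There is one attempt and no reset: what is moved stays moved. The work goes in short steps, Python scripts to look and compute and a tool call to move; the robot and the scene stay as the last step left them, time stands still between calls to the robot, and variables do not carry over. Pictures are saved under pics/ and viewed, at most 14 in all, crops included, and the job is handed in when it is done.

Besides the shell and the picture viewer there is one more tool, called after "Call:" as name(argument=value, ...) on one line, values as JSON. jog_arm: Moves the arm, as the interface text tells. Scaled input: -1 to 1 covers 300 mm each way for a shift and pi/4 rad each way for a turn. Its arguments: {"type":"object","properties":{"deltas":{"type":"array","items":{"type":"object","properties":{"fingers":{"type":"number"},"delta_pos":{"type":"array","items":{"type":"number"}},"yaw":{"type":"number"}}}}},"required":["deltas"]}

```bash
mkdir -p pics
cat > h.py <<'E'
import numpy as np,cv2
from workcell import bot
def snap(n,f):
    c=bot.camera(n); cv2.imwrite(f'pics/{f}.png',c['image'][:,:,::-1]); np.savez(f'pics/{f}.npz',**c); return c
def load(f): return dict(np.load(f'pics/{f}.npz'))
def cloud(c):
    v,u=np.mgrid[0:480,0:640]; z=c['range_z']
    P=np.stack([(u-c['cx'])/c['fx']*z,(v-c['cy'])/c['fy']*z,z],-1)
    R=cv2.Rodrigues(c['rvec'])[0]; return (P-c['tvec'].reshape(3))@R
E
python3 - <<'E'
from h import *
for n in('scene','side'):snap(n,n+'0')
print(bot.get_obs())
E
```

```text
{'clock': 0.1, 'joint_pos': array([-1.22399043e+00,  2.41323510e-01,  3.86267694e-03,  1.33525147e+00,
        3.48068491e-06,  1.57080928e+00]), 'joint_vel': array([-0.00069026, -0.00227771,  0.00254113, -0.00150579, -0.00138127,
        0.00044843]), 'tau': array([ 5.74246478e-04, -3.73138297e+01,  2.53010005e+01,  1.08506312e-02,
        8.15794749e-06,  1.99543656e-06]), 'eef_pos': array([ 0.16975009, -0.46968142,  0.2305105 ]), 'tool_rot': array([ 9.85004009e-01,  1.72528796e-01, -1.63578617e-04, -9.43920802e-04]), 'ft_force': array([ 0.24120258, -0.41171711, -0.2878629 ]), 'ft_torque': array([ 0.01616405, -0.02733385, -0.00123712]), 'grasp_force': 0.0, 'grip_width': 0.08573558845877594}
```

View pics/scene0.png

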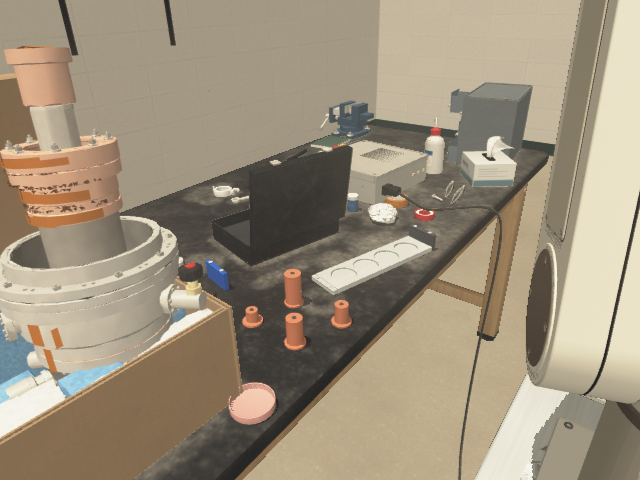

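View pics/side0.png

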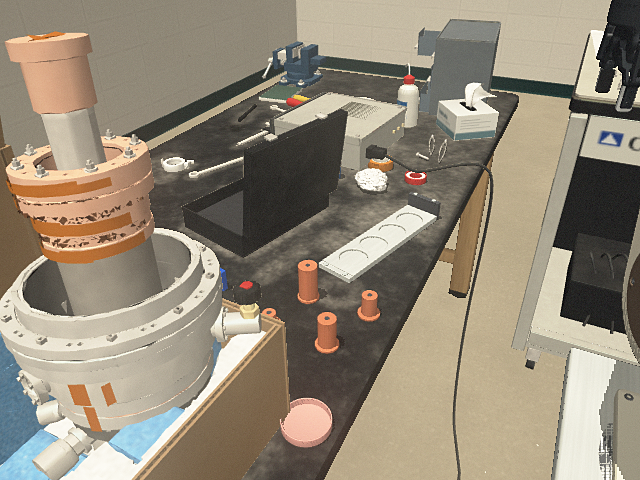

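Scene view: the posts are at (252,318) short, (293,288) tall, (294,332) and (342,314). The rack runs from (330,275) to (420,240), with the dark plate at its far end (422,237). The blue look-alike is at (217,274) and the jar at about (191,280). The carton hides part of the side view.

Run:
```python
from h import *
for n in('scene0','side0'):
    c=load(n);P=cloud(c);hsv=cv2.cvtColor(c['image'],cv2.COLOR_RGB2HSV)
    m=((hsv[...,0]<14)&(hsv[...,1]>120)&(c['range_z']>0)&(P[...,2]>0.001)&(P[...,2]<.08)).astype('u1')
    k,l,s,_=cv2.connectedComponentsWithStats(m)
    print(n, -cv2.Rodrigues(c['rvec'])[0].T@c['tvec'].reshape(3))
    for i in range(1,k):
        if s[i,4]<40: continue
        Q=P[l==i]; zt=np.percentile(Q[:,2],97); T=Q[Q[:,2]>zt-.004]
        # least squares circle from foot/wall points: 
        print(s[i],'top',zt.round(4),'topmid',((T.max(0)+T.min(0))/2).round(4),'ext',(T.max(0)-T.min(0)).round(3))
    # rack: plane z~10mm
    m=(abs(P[...,2]-.010)<.003)&(hsv[...,1]<60)&(hsv[...,2]>100)&(np.hypot(P[...,0],P[...,1])<.9)
    k,l,s,_=cv2.connectedComponentsWithStats(m.astype('u1'));i=1+s[1:,4].argmax();Q=P[l==i]
    print('rack',s[i],cv2.minAreaRect((Q[:,:2]*1000).astype('f4')),cv2.boxPoints(cv2.minAreaRect((Q[:,:2]*1000).astype('f4'))).round())
    for uv in ([(422,233),(425,240)] if n[1]=='c' else [(423,200)]): print('plate',P[uv[1],uv[0]])
    m=(P[...,2]>.01)&(P[...,2]<.06)&(hsv[...,0]>20)&(hsv[...,0]<32)&(hsv[...,1]>120)&(c['range_z']>0)
    print('jar',m.sum(),np.median(P[m],0) if m.any() else '')
```

```text
scene0 [0.07752706 0.39410563 0.46481668]
[386 198  22  10  71] top 0.0173 topmid [ 0.5785 -0.5646  0.0164] ext [0.04  0.029 0.005]
[415 208  20  13 138] top 0.0129 topmid [ 0.4899 -0.5436  0.0117] ext [0.046 0.044 0.005]
[284 269  19  39 598] top 0.0595 topmid [ 0.5172 -0.0956  0.058 ] ext [0.029 0.029 0.005]
[331 300  21  28 393] top 0.0356 topmid [ 0.4199 -0.0997  0.0343] ext [0.023 0.024 0.004]
[243 306  20  22 290] top 0.0236 topmid [ 0.5372 -0.0157  0.0221] ext [0.019 0.019 0.005]
[284 313  22  37 609] top 0.0477 topmid [ 0.4477 -0.0162  0.0461] ext [0.027 0.026 0.005]
rack [ 535  417   60   63 2354] ((75.45243835449219, -43.07346725463867), (107.80096435546875, 38.67070388793945), 89.12625122070312) [[ 55. -97.]
 [ 94. -97.]
 [ 96.  11.]
 [ 57.  11.]]
plate [ 0.42964191 -0.40599863  0.03071697]
plate [ 0.42234627 -0.40771624  0.01584281]
jar 5 [ 0.97228212 -0.89271591  0.01818365]
side0 [0.22327012 0.45378702 0.5134734 ]
[286  98  16   9  92] top 0.0233 topmid [ 0.9512 -0.8449  0.0217] ext [0.053 0.022 0.005]
[405 171  22  14 127] top 0.0145 topmid [ 0.4911 -0.5433  0.0131] ext [0.045 0.046 0.005]
[410 173  12   5  48] top 0.0118 topmid [ 0.4923 -0.5473  0.0102] ext [0.025 0.031 0.005]
[297 260  23  44 779] top 0.0601 topmid [ 0.519  -0.0957  0.059 ] ext [0.028 0.031 0.006]
[357 290  23  31 496] top 0.0362 topmid [ 0.4216 -0.099   0.0347] ext [0.022 0.024 0.005]
[262 308  19  12  92] top 0.0249 topmid [ 0.5394 -0.0172  0.0233] ext [0.019 0.016 0.004]
[315 312  24  41 754] top 0.0482 topmid [ 0.4496 -0.0158  0.0467] ext [0.026 0.028 0.005]
rack [ 614  389   26   91 2078] ((84.40092468261719, -27.52326202392578), (134.75657653808594, 24.83109474182129), 89.600830078125) [[ 72. -95.]
 [ 96. -95.]
 [ 97.  40.]
 [ 72.  40.]]
plate [ 0.4359258  -0.40960401  0.0311948 ]
jar 57 [ 0.95520302 -0.88618156  0.01718772]
```

Run:
```python
from h import *
for n in('scene0','side0'):
    c=load(n);P=cloud(c);hsv=cv2.cvtColor(c['image'],cv2.COLOR_RGB2HSV)
    reg=(P[...,0]>.3)&(P[...,0]<.7)&(P[...,1]<-.12)&(P[...,1]>-.46)
    m=reg&(abs(P[...,2]-.008)<.005)&(hsv[...,2]>120)&(hsv[...,1]<70)
    k,l,s,_=cv2.connectedComponentsWithStats(m.astype('u1'));i=1+s[1:,4].argmax();Q=P[l==i]
    r=cv2.minAreaRect((Q[:,:2]*1000).astype('f4'));print('rack',s[i],r,cv2.boxPoints(r).round().tolist())
    Q=P[reg&(P[...,2]>.02)&(P[...,2]<.04)&(P[...,1]<-.35)]; r=cv2.minAreaRect((Q[:,:2]*1000).astype('f4'));print('plate',len(Q),r,Q[:,2].max())
    for uv in [(191,270),(192,288),(217,275),(352,203)]: print(uv,P[uv[1],uv[0]].round(3))
I=load('scene0')['image'];J=load('side0')['image']
a=cv2.resize(I[215:345,170:440],(800,385),interpolation=cv2.INTER_CUBIC)
cv2.imwrite('pics/crop0.png',a[:,:,::-1])
```

```text
rack [ 312  236  120   58 2560] ((470.4468688964844, -286.34393310546875), (261.8244934082031, 71.14662170410156), 73.88201141357422) [[400.0, -402.0], [468.0, -422.0], [541.0, -170.0], [473.0, -151.0]]
plate 310 ((516.915771484375, -424.24957275390625), (218.73440551757812, 100.0245361328125), 13.43033504486084) 0.03713980576688324
(191, 270) [0.449 0.142 0.208]
(192, 288) [0.452 0.143 0.184]
(217, 275) [ 0.663 -0.055  0.023]
(352, 203) [ 0.649 -0.475  0.021]
rack [ 319  205  118   77 3369] ((472.3633728027344, -285.7734069824219), (262.6921081542969, 68.86407470703125), 74.07786560058594) [[403.0, -403.0], [469.0, -422.0], [542.0, -169.0], [475.0, -150.0]]
plate 417 ((517.9089965820312, -424.29351806640625), (216.86480712890625, 101.12644958496094), 13.308770179748535) 0.03831404303898586
(191, 270) [0.494 0.169 0.236]
(192, 288) [0.487 0.178 0.224]
(217, 275) [0.223 0.454 0.513]
(352, 203) [ 0.574 -0.392  0.   ]
```

View pics/crop0.png

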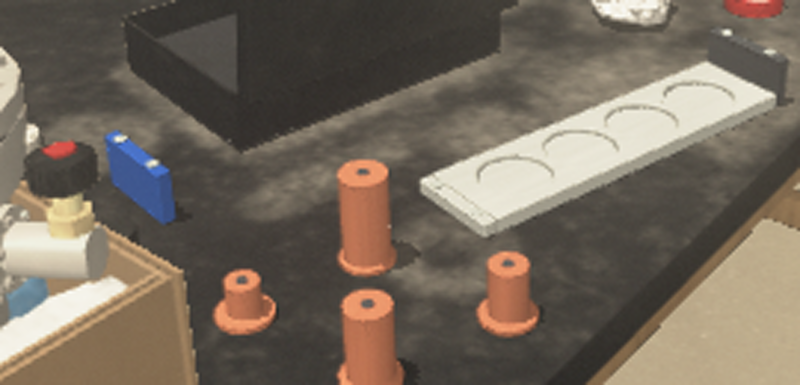

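The crop confirms four copper posts, the blue plate look-alike at crop (140,175), which I leave alone, and the steel plate at crop (747,62) at the far rack end. Next I check the wrist camera's mounting so I can look at the rack from above.

```bash
cat >> h.py <<'E'
from scipy.spatial.transform import Rotation as Ro
def to(xyz,yawx=None):
    o=bot.get_obs();R=Ro.from_quat(o['tool_rot']).as_matrix();d=R.T@(np.array(xyz)-o['eef_pos'])
    a=np.degrees(np.arctan2(R[1,0],R[0,0])); print('t',round(o['clock'],2),'pos',o['eef_pos'].round(4),'xang',a.round(2),'norm',(d/.3).round(4),'yaw',None if yawx is None else round(-(yawx-a)/45,4))
E
python3 - <<'E'
from h import *
c=bot.camera('wrist');R=cv2.Rodrigues(c['rvec'])[0]
o=bot.get_obs();T=Ro.from_quat(o['tool_rot']).as_matrix();C=-R.T@c['tvec'].reshape(3)
print('cam in tool',T.T@(C-o['eef_pos']),'axes in tool',(R@T).round(3),c['fx'])
to([.471,-.286,.25],74.1)
E
```

```text
cam in tool [ 0.06964453 -0.00036096 -0.14281575] axes in tool [[-0.     1.     0.   ]
 [-0.962 -0.    -0.274]
 [-0.274 -0.     0.962]] 345.8173947347042
t 0.15 pos [ 0.1698 -0.4698  0.2306] xang 19.87 norm [ 1.1525 -0.235  -0.0643] yaw -1.2051
```

Call:
jog_arm(deltas=[{"delta_pos": [0.97,-0.2,-0.06],"yaw": -1,"fingers": 1},{"delta_pos": [0.97,-0.2,-0.06],"yaw": -1,"fingers": 1},{"delta_pos": [0.97,-0.2,-0.06],"yaw": -1,"fingers": 1},{"delta_pos": [0.97,-0.2,-0.06],"yaw": -1,"fingers": 1},{"delta_pos": [0.97,-0.2,-0.06],"yaw": -1,"fingers": 1},{"delta_pos": [0.97,-0.2,-0.06],"yaw": -1,"fingers": 1},{"delta_pos": [0.97,-0.2,-0.06],"yaw": -1,"fingers": 1},{"delta_pos": [0.97,-0.2,-0.06],"yaw": -1,"fingers": 1}])

```text
clock: 0.95
eef_pos: [0.4237, -0.314, 0.2487]
tool_rot: [0.843, 0.537, -0.0, -0.001]
ft_force: [0.5, -0.4, 0.0]
grip_width: 0.0856
grasp_force: 0.0
```

Run:
```python
from h import *
snap('wrist','w1'); to([.471,-.286,.25],74.1)
```

```text
t 1.0 pos [ 0.4228 -0.3147  0.2488] xang 64.9 norm [ 0.1547  0.1049 -0.0043] yaw -0.2045
```

View pics/w1.png

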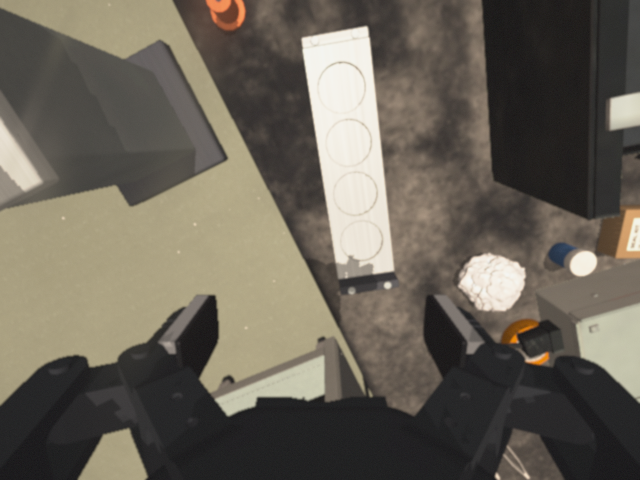

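The wrist view shows seats at about (341,87), (349,142), (356,193) and (361,240), with the dark plate at (367,284). I enlarge it to read the rims precisely.

Run:
```python
from h import *
c=load('w1');I=c['image']
R=cv2.Rodrigues(c['rvec'])[0];C=-R.T@c['tvec'].reshape(3)
def bp(uv,z):
    d=R.T@np.array([(uv[0]-c['cx'])/c['fx'],(uv[1]-c['cy'])/c['fy'],1]);return (C+d*(z-C[2])/d[2])[:2]
S=np.array([bp(u,.01) for u in [(341.5,87),(349,142),(356,193),(361.5,240)]])
print((S*1000).round(1),np.linalg.norm(np.diff(S,axis=0),axis=1)*1000)
d=S[3]-S[0];d/=np.linalg.norm(d);m=S.mean(0);print('ang',np.degrees(np.arctan2(*(-d)[::-1])),m)
F=np.array([m+d*(i-1.5)*.055 for i in range(4)]);print(F.round(4))
B=cv2.resize(I[20:310,260:440],None,fx=2.06,fy=2.06,interpolation=cv2.INTER_CUBIC)[:,:,::-1].copy();G=B.copy()
for f in F:
  for z,cl in((.01,(0,0,255)),):
    t=np.linspace(0,2*np.pi,80);q=np.c_[f[0]+.024*np.cos(t),f[1]+.024*np.sin(t),0*t+z]
    p=cv2.projectPoints(q,c['rvec'],c['tvec'],np.array([[c['fx'],0,c['cx']],[0,c['fy'],c['cy']],[0,0,1.]]),None)[0].reshape(-1,2)
    cv2.polylines(G,[((p-[260,20])*2.06).astype(int)],True,cl,1)
cv2.imwrite('pics/crop1.png',np.hstack([B,G]))
```

```text
[[ 494.2 -211.8]
 [ 479.4 -264.4]
 [ 464.6 -317.4]
 [ 448.9 -369.7]] [54.71244157 55.00191017 54.60917941]
ang 73.98246440564573 [ 0.47177141 -0.29083147]
[[ 0.4945 -0.2115]
 [ 0.4794 -0.2644]
 [ 0.4642 -0.3173]
 [ 0.449  -0.3701]]
```

View pics/crop1.png

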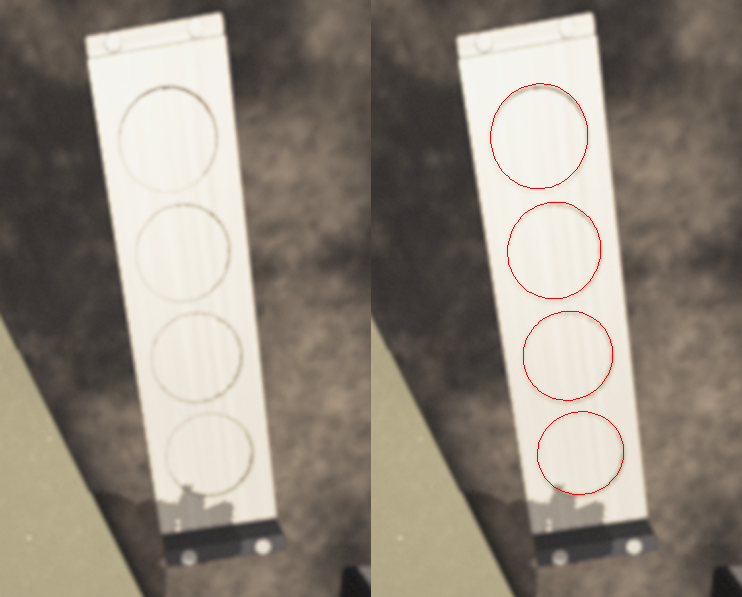

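The fitted circles match the rims to about 1 mm, so the seat positions are settled. Now to hover over post 4 and look.

Run:
```python
from h import *
to([.518,-.0957,.16],74.1)
```

```text
t 1.0 pos [ 0.4228 -0.3147  0.2488] xang 64.9 norm [ 0.7956 -0.0219  0.2957] yaw -0.2045
```

Call:
jog_arm(deltas=[{"delta_pos": [0.796,-0.022,0.1],"yaw": -0.204,"fingers": 0.8},{"delta_pos": [0.796,-0.022,0.1],"yaw": -0.204,"fingers": 0.8},{"delta_pos": [0.796,-0.022,0.15],"yaw": -0.204,"fingers": 0.8},{"delta_pos": [0.796,-0.022,0.2],"yaw": -0.204,"fingers": 0.8},{"delta_pos": [0.796,-0.022,0.29],"yaw": -0.204,"fingers": 0.8},{"delta_pos": [0.796,-0.022,0.29],"yaw": -0.204,"fingers": 0.8},{"delta_pos": [0.796,-0.022,0.29],"yaw": -0.204,"fingers": 0.8},{"delta_pos": [0.796,-0.022,0.29],"yaw": -0.204,"fingers": 0.8}])

```text
clock: 1.8
eef_pos: [0.5183, -0.0977, 0.163]
tool_rot: [0.799, 0.601, -0.0, 0.0]
ft_force: [-0.2, 0.7, 0.4]
grip_width: 0.0684
grasp_force: 0.0
```

Run:
```python
from h import *
c=snap('wrist','w2'); to([.518,-.0957,.034],74.1)
P=cloud(c);h=cv2.cvtColor(c['image'],cv2.COLOR_RGB2HSV)
m=((h[...,0]<14)&(h[...,1]>120)&(c['range_z']>0)&(P[...,2]>0.001)&(P[...,2]<.08)).astype('u1')
k,l,s,_=cv2.connectedComponentsWithStats(m)
for i in range(1,k):
    if s[i,4]<40: continue
    Q=P[l==i]; zt=np.percentile(Q[:,2],90); T=Q[Q[:,2]>zt-.003]
    print(s[i],zt.round(4),((T.max(0)+T.min(0))/2).round(4),(T.max(0)-T.min(0)).round(3))
```

```text
t 1.85 pos [ 0.5188 -0.098   0.1636] xang 73.89 norm [ 0.0067 -0.0055  0.4321] yaw -0.0048
[299 128  28  17 157] 0.0057 [ 0.5333 -0.0258  0.0139] [0.02  0.016 0.022]
[181 136  57  40 657] 0.0472 [ 0.4497 -0.0177  0.0471] [0.026 0.025 0.006]
[302 205  40  29 453] 0.0546 [ 0.5202 -0.089   0.0564] [0.026 0.013 0.01 ]
[197 241  41  36 445] 0.0332 [ 0.4242 -0.1001  0.0339] [0.018 0.022 0.007]
```

View pics/w2.png

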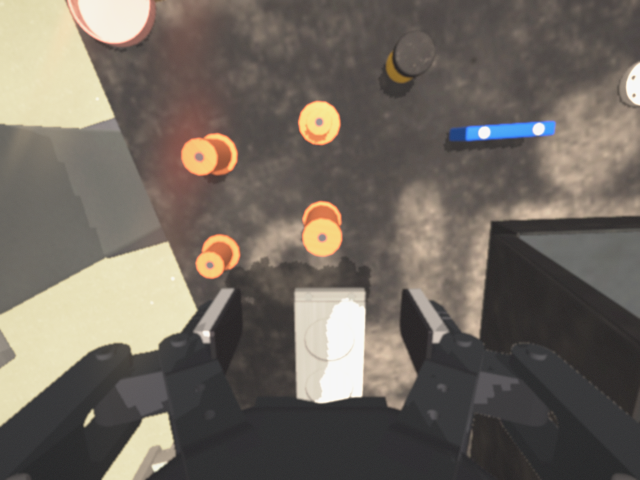

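The wrist view shows post 4's top at (322,238), post 1's at (320,122), post 3's at (199,157) and post 2's at (210,265). The jar with its black lid is at (412,52), and the blue look-alike at (505,130). The jar sits clear of post 4.

Run:
```python
from h import *
c=load('w2')
R=cv2.Rodrigues(c['rvec'])[0];C=-R.T@c['tvec'].reshape(3)
def bp(uv,z):
    d=R.T@np.array([(uv[0]-c['cx'])/c['fx'],(uv[1]-c['cy'])/c['fy'],1]);return (C+d*(z-C[2])/d[2])[:2].round(4)
for n,uv,z in(('p4',(322,238),.06),('p1',(320,122),.024),('p3',(199,157),.048),('p2',(210,265),.036),('jar',(414,51),.041)):print(n,bp(uv,z))
```

```text
p4 [ 0.5194 -0.0975]
p1 [ 0.541  -0.0173]
p3 [ 0.4495 -0.0172]
p2 [ 0.4219 -0.1006]
jar [0.6159 0.0086]
```

Call:
jog_arm(deltas=[{"delta_pos": [0.004,-0.003,0.15],"yaw": 0,"fingers": 0.8},{"delta_pos": [0.004,-0.003,0.3],"yaw": 0,"fingers": 0.8},{"delta_pos": [0.004,-0.003,0.43],"yaw": 0,"fingers": 0.8},{"delta_pos": [0.004,-0.003,0.43],"yaw": 0,"fingers": 0.8},{"delta_pos": [0.004,-0.003,0.43],"yaw": 0,"fingers": 0},{"delta_pos": [0.004,-0.003,0.43],"yaw": 0,"fingers": 0},{"delta_pos": [0.004,-0.003,0.43],"yaw": 0,"fingers": 0},{"delta_pos": [0.004,-0.003,0.43],"yaw": 0,"fingers": 0},{"delta_pos": [0.004,-0.003,0.43],"yaw": 0,"fingers": 0},{"delta_pos": [0.004,-0.003,0.35],"yaw": 0,"fingers": 0},{"delta_pos": [0.004,-0.003,0.2],"yaw": 0,"fingers": 0},{"delta_pos": [0.004,-0.003,0.2],"yaw": 0,"fingers": 0}])

```text
clock: 3.05
eef_pos: [0.5232, -0.0954, 0.1095]
tool_rot: [0.798, 0.602, 0.005, 0.005]
ft_force: [1.3, -0.5, -2.3]
grip_width: 0.0274
grasp_force: 59.8
```

Run:
```python
from h import *
to([.449,-.3701,.105],74.1)
to([.449,-.3701,.042],74.1)
```

```text
t 3.05 pos [ 0.5232 -0.0954  0.1095] xang 74.06 norm [-0.9485  0.0136  0.0138] yaw -0.0009
t 3.05 pos [ 0.5232 -0.0954  0.1095] xang 74.06 norm [-0.9487  0.0108  0.2238] yaw -0.0009
```

Call:
jog_arm(deltas=[{"delta_pos": [-0.15,0.0,0.0],"yaw": 0,"fingers": 0},{"delta_pos": [-0.3,0.0,0.0],"yaw": 0,"fingers": 0},{"delta_pos": [-0.45,0.0,0.0],"yaw": 0,"fingers": 0},{"delta_pos": [-0.6,0.0,0.0],"yaw": 0,"fingers": 0},{"delta_pos": [-0.75,0.0,0.0],"yaw": 0,"fingers": 0},{"delta_pos": [-0.88,0.0,0.0],"yaw": 0,"fingers": 0},{"delta_pos": [-0.948,0.0,0.0],"yaw": 0,"fingers": 0},{"delta_pos": [-0.948,0.0,0.0],"yaw": 0,"fingers": 0},{"delta_pos": [-0.948,0.0,0.0],"yaw": 0,"fingers": 0}])

```text
clock: 3.95
eef_pos: [0.4397, -0.368, 0.1024]
tool_rot: [0.799, 0.602, 0.0, -0.0]
ft_force: [0.2, 0.2, -2.0]
grip_width: 0.0272
grasp_force: 59.8
```

Run:
```python
from h import *
to([.449,-.3701,.042],74.1)
c=snap('wrist','w3'); snap('side','s3')
```

```text
t 3.95 pos [ 0.4397 -0.368   0.1024] xang 73.99 norm [0.0018 0.0316 0.2012] yaw -0.0025
```

View pics/w3.png

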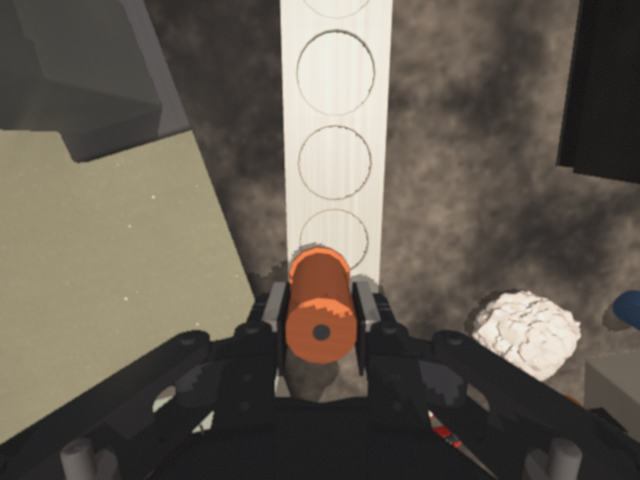

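The wrist view shows post 4 held upright with its hole at (321,332). Seat d is at about (334,240), slightly to the right as computed.

```bash
cat >> h.py <<'E'
def bp(c,uv,z):
    R=cv2.Rodrigues(c['rvec'])[0];C=-R.T@c['tvec'].reshape(3)
    d=R.T@np.array([(uv[0]-c['cx'])/c['fx'],(uv[1]-c['cy'])/c['fy'],1]);return (C+d*(z-C[2])/d[2])[:2].round(4)
E
python3 - <<'E'
from h import *
c=load('w3')
print('hole',bp(c,(321,332),.1284),'seat',[bp(c,u,.01) for u in((334,240),(335,162),(336,72))])
E
```

```text
hole [ 0.4398 -0.3683] seat [array([ 0.4493, -0.3685]), array([ 0.4643, -0.3166]), array([ 0.4794, -0.264 ])]
```

Call:
jog_arm(deltas=[{"delta_pos": [0.002,0.032,0.0],"yaw": 0,"fingers": 0},{"delta_pos": [0.002,0.032,0.1],"yaw": 0,"fingers": 0},{"delta_pos": [0.002,0.032,0.17],"yaw": 0,"fingers": 0},{"delta_pos": [0.002,0.032,0.203],"yaw": 0,"fingers": 0},{"delta_pos": [0.002,0.032,0.203],"yaw": 0,"fingers": 0},{"delta_pos": [0.002,0.032,0.203],"yaw": 0,"fingers": 0}])

```text
clock: 4.65
eef_pos: [0.4504, -0.3694, 0.0421]
tool_rot: [0.798, 0.603, 0.0, 0.0]
ft_force: [-0.4, 0.3, 1.0]
grip_width: 0.0273
grasp_force: 60.6
```

Run:
```python
from h import *
to([.449,-.3698,.0405],74.1);print(bot.get_obs()['ft_force'])
```

```text
t 4.65 pos [ 0.4504 -0.3694  0.0421] xang 74.14 norm [-0.0025 -0.0042  0.0052] yaw 0.0008
[-0.36170063  0.27776501  0.98364474]
```

Call:
jog_arm(deltas=[{"delta_pos": [-0.001,-0.002,0.004],"yaw": 0,"fingers": 0},{"delta_pos": [-0.001,-0.002,0.004],"yaw": 0,"fingers": 0.6},{"delta_pos": [-0.001,-0.002,0.004],"yaw": 0,"fingers": 0.6},{"delta_pos": [-0.001,-0.002,0.004],"yaw": 0,"fingers": 0.6},{"delta_pos": [-0.001,-0.002,0.004],"yaw": 0,"fingers": 0.6},{"delta_pos": [-0.001,-0.002,-0.1],"yaw": 0,"fingers": 0.6},{"delta_pos": [-0.001,-0.002,-0.2],"yaw": 0,"fingers": 0.6},{"delta_pos": [-0.001,-0.002,-0.28],"yaw": 0,"fingers": 0.6},{"delta_pos": [-0.001,-0.002,-0.28],"yaw": 0,"fingers": 0.6}])

```text
clock: 5.55
eef_pos: [0.4509, -0.3721, 0.1296]
tool_rot: [0.798, 0.602, 0.001, 0.004]
ft_force: [1.1, -0.3, 0.4]
grip_width: 0.0509
grasp_force: 0.0
```

Run:
```python
from h import *
c=snap('wrist','w4'); to([.4495,-.0168,.12],74.1)
```

```text
t 5.6 pos [ 0.4499 -0.3712  0.1274] xang 74.04 norm [ 1.1356 -0.3262  0.0212] yaw -0.0014
```

View pics/w4.png

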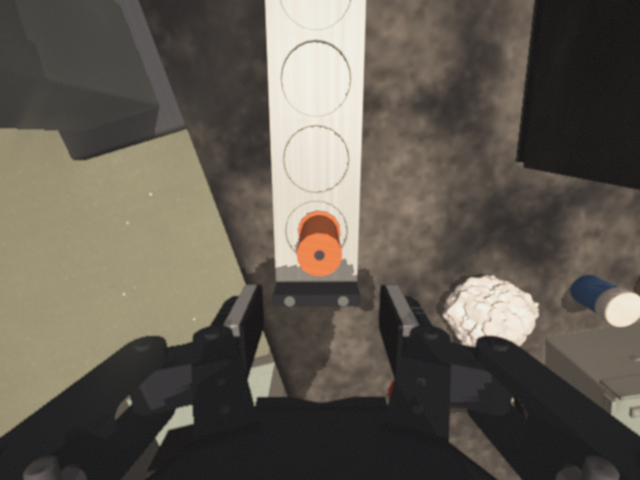

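Post 4 is standing in seat d, with its hole at (319,256). Next is post 3.

Call:
jog_arm(deltas=[{"delta_pos": [0.15,-0.03,0],"yaw": 0,"fingers": 0.7},{"delta_pos": [0.3,-0.08,0],"yaw": 0,"fingers": 0.7},{"delta_pos": [0.45,-0.13,0],"yaw": 0,"fingers": 0.7},{"delta_pos": [0.6,-0.18,0],"yaw": 0,"fingers": 0.7},{"delta_pos": [0.75,-0.22,0],"yaw": 0,"fingers": 0.7},{"delta_pos": [0.9,-0.28,0],"yaw": 0,"fingers": 0.7},{"delta_pos": [1,-0.326,0],"yaw": 0,"fingers": 0.7},{"delta_pos": [1,-0.326,0],"yaw": 0,"fingers": 0.7},{"delta_pos": [1,-0.326,0],"yaw": 0,"fingers": 0.7}])

```text
clock: 6.5
eef_pos: [0.4365, -0.0543, 0.1246]
tool_rot: [0.798, 0.603, -0.001, -0.0]
ft_force: [0.2, 0.1, -0.3]
grip_width: 0.0599
grasp_force: 0.0
```

Run:
```python
from h import *
to([.4495,-.0168,.024],74.1)
```

```text
t 6.5 pos [ 0.4365 -0.0543  0.1246] xang 74.16 norm [0.1324 0.0081 0.3351] yaw 0.0014
```

Call:
jog_arm(deltas=[{"delta_pos": [0.132,0.008,0],"yaw": 0,"fingers": 0.7},{"delta_pos": [0.132,0.008,0.06],"yaw": 0,"fingers": 0.7},{"delta_pos": [0.132,0.008,0.2],"yaw": 0,"fingers": 0.7},{"delta_pos": [0.132,0.008,0.335],"yaw": 0,"fingers": 0.7},{"delta_pos": [0.132,0.008,0.335],"yaw": 0,"fingers": 0.7},{"delta_pos": [0.132,0.008,0.335],"yaw": 0,"fingers": 0},{"delta_pos": [0.132,0.008,0.335],"yaw": 0,"fingers": 0},{"delta_pos": [0.132,0.008,0.335],"yaw": 0,"fingers": 0},{"delta_pos": [0.132,0.008,0.335],"yaw": 0,"fingers": 0},{"delta_pos": [0.132,0.008,0.335],"yaw": 0,"fingers": 0}])

```text
clock: 7.5
eef_pos: [0.452, -0.0179, 0.0269]
tool_rot: [0.798, 0.602, 0.001, 0.002]
ft_force: [-1.8, -1.1, 7.4]
grip_width: 0.0242
grasp_force: 59.0
```

Run:
```python
from h import *
to([.4643,-.317,.095],74.1)
```

```text
t 7.5 pos [ 0.452  -0.0179  0.0269] xang 74.04 norm [-0.9473  0.3148 -0.2259] yaw -0.0014
```

Call:
jog_arm(deltas=[{"delta_pos": [0,0,-0.12],"yaw": 0,"fingers": 0},{"delta_pos": [0,0,-0.23],"yaw": 0,"fingers": 0},{"delta_pos": [-0.15,0.05,-0.23],"yaw": 0,"fingers": 0},{"delta_pos": [-0.3,0.1,-0.23],"yaw": 0,"fingers": 0},{"delta_pos": [-0.45,0.15,-0.23],"yaw": 0,"fingers": 0},{"delta_pos": [-0.6,0.2,-0.23],"yaw": 0,"fingers": 0},{"delta_pos": [-0.75,0.25,-0.23],"yaw": 0,"fingers": 0},{"delta_pos": [-0.88,0.3,-0.23],"yaw": 0,"fingers": 0},{"delta_pos": [-0.947,0.315,-0.23],"yaw": 0,"fingers": 0},{"delta_pos": [-0.947,0.315,-0.23],"yaw": 0,"fingers": 0},{"delta_pos": [-0.947,0.315,-0.23],"yaw": 0,"fingers": 0}])

```text
clock: 8.6
eef_pos: [0.4628, -0.3165, 0.094]
tool_rot: [0.799, 0.602, 0.0, -0.0]
ft_force: [0.4, 1.2, -1.9]
grip_width: 0.0244
grasp_force: 59.5
```

Run:
```python
from h import *
to([.4643,-.317,.0335],74.1); snap('wrist','w5'); print(bot.get_obs()['grip_width'])
```

```text
t 8.6 pos [ 0.4628 -0.3165  0.094 ] xang 73.99 norm [-0.0003  0.0053  0.2016] yaw -0.0024
0.02419422845046755
```

View pics/w5.png

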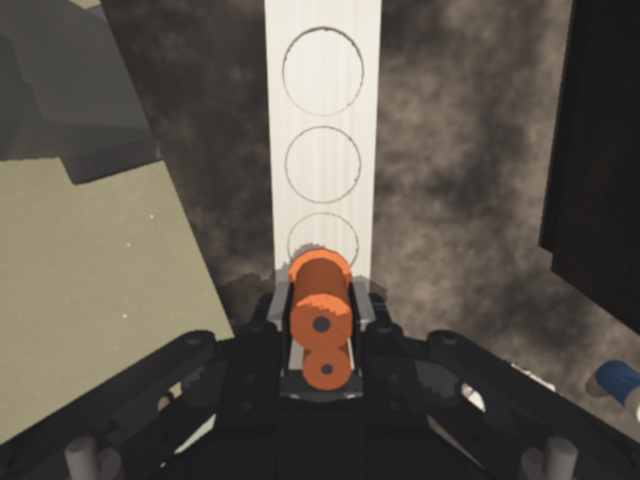

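Post 3 is held upright with its hole at (321,324). Post 4 stands behind it at (326,370).

Run:
```python
from h import *
c=load('w5');print(bp(c,(321,324),.1158),bp(c,(326,370),.066),bp(c,(323,244),.01))
```

```text
[ 0.4631 -0.3159] [ 0.4499 -0.3723] [ 0.4647 -0.3152]
```

Call:
jog_arm(deltas=[{"delta_pos": [0,0.005,0.08],"yaw": 0,"fingers": 0},{"delta_pos": [0,0.005,0.15],"yaw": 0,"fingers": 0},{"delta_pos": [0,0.005,0.2],"yaw": 0,"fingers": 0},{"delta_pos": [0,0.005,0.2],"yaw": 0,"fingers": 0},{"delta_pos": [0,0.005,0.2],"yaw": 0,"fingers": 0}])

```text
clock: 9.15
eef_pos: [0.4648, -0.3156, 0.0341]
tool_rot: [0.798, 0.603, 0.0, -0.0]
ft_force: [1.2, 0.0, -1.9]
grip_width: 0.0237
grasp_force: 62.4
```

Call:
jog_arm(deltas=[{"delta_pos": [-0.002,0,0.005],"yaw": 0,"fingers": 0},{"delta_pos": [-0.002,0,0.005],"yaw": 0,"fingers": 0},{"delta_pos": [-0.002,0,0.005],"yaw": 0,"fingers": 0.6},{"delta_pos": [-0.002,0,0.005],"yaw": 0,"fingers": 0.6},{"delta_pos": [-0.002,0,0.005],"yaw": 0,"fingers": 0.6},{"delta_pos": [-0.002,0,0.005],"yaw": 0,"fingers": 0.6},{"delta_pos": [-0.002,0,-0.1],"yaw": 0,"fingers": 0.6},{"delta_pos": [-0.002,0,-0.2],"yaw": 0,"fingers": 0.6},{"delta_pos": [-0.002,0,-0.28],"yaw": 0,"fingers": 0.6},{"delta_pos": [-0.002,0,-0.28],"yaw": 0,"fingers": 0.6}])

```text
clock: 10.15
eef_pos: [0.4668, -0.3192, 0.1221]
tool_rot: [0.798, 0.602, 0.001, 0.004]
ft_force: [-0.2, 0.5, -0.3]
grip_width: 0.0511
grasp_force: 0.0
```

Run:
```python
from h import *
to([.4219,-.1,.12],74.1);to([.4219,-.1,.014],74.1)
```

```text
t 10.15 pos [ 0.4668 -0.3192  0.1221] xang 74.04 norm [ 0.6615 -0.3448  0.0027] yaw -0.0013
t 10.15 pos [ 0.4668 -0.3192  0.1221] xang 74.04 norm [ 0.6624 -0.3475  0.356 ] yaw -0.0013
```

Call:
jog_arm(deltas=[{"delta_pos": [0.13,-0.07,0],"yaw": 0,"fingers": 0.65},{"delta_pos": [0.26,-0.14,0],"yaw": 0,"fingers": 0.65},{"delta_pos": [0.39,-0.21,0],"yaw": 0,"fingers": 0.65},{"delta_pos": [0.52,-0.28,0],"yaw": 0,"fingers": 0.65},{"delta_pos": [0.66,-0.346,0],"yaw": 0,"fingers": 0.65},{"delta_pos": [0.66,-0.346,0.05],"yaw": 0,"fingers": 0.65},{"delta_pos": [0.66,-0.346,0.1],"yaw": 0,"fingers": 0.65},{"delta_pos": [0.66,-0.346,0.1],"yaw": 0,"fingers": 0.65}])

```text
clock: 10.95
eef_pos: [0.4169, -0.0976, 0.0859]
tool_rot: [0.798, 0.603, -0.001, -0.002]
ft_force: [-1.4, -0.5, -0.6]
grip_width: 0.0556
grasp_force: 0.0
```

Run:
```python
from h import *
to([.4219,-.1,.015],74.1)
```

```text
t 10.95 pos [ 0.4169 -0.0976  0.0859] xang 74.12 norm [-0.003   0.0193  0.2364] yaw 0.0004
```

Call:
jog_arm(deltas=[{"delta_pos": [-0.002,0.012,0.05],"yaw": 0,"fingers": 0.65},{"delta_pos": [-0.002,0.012,0.15],"yaw": 0,"fingers": 0.65},{"delta_pos": [-0.002,0.012,0.235],"yaw": 0,"fingers": 0.65},{"delta_pos": [-0.002,0.012,0.235],"yaw": 0,"fingers": 0.65},{"delta_pos": [-0.002,0.012,0.235],"yaw": 0,"fingers": 0},{"delta_pos": [-0.002,0.012,0.235],"yaw": 0,"fingers": 0},{"delta_pos": [-0.002,0.012,0.235],"yaw": 0,"fingers": 0},{"delta_pos": [-0.002,0.012,0.235],"yaw": 0,"fingers": 0},{"delta_pos": [-0.002,0.012,0.235],"yaw": 0,"fingers": 0}])

```text
clock: 11.85
eef_pos: [0.4236, -0.1006, 0.019]
tool_rot: [0.798, 0.602, 0.001, 0.001]
ft_force: [-0.6, 0.4, 6.8]
grip_width: 0.0204
grasp_force: 58.8
```

Run:
```python
from h import *
to([.4793,-.2642,.085],74.1)
```

```text
t 11.85 pos [ 0.4236 -0.1006  0.019 ] xang 74.04 norm [-0.4732  0.3291 -0.2187] yaw -0.0013
```

Call:
jog_arm(deltas=[{"delta_pos": [0,0,-0.12],"yaw": 0,"fingers": 0},{"delta_pos": [0,0,-0.22],"yaw": 0,"fingers": 0},{"delta_pos": [-0.12,0.08,-0.22],"yaw": 0,"fingers": 0},{"delta_pos": [-0.24,0.16,-0.22],"yaw": 0,"fingers": 0},{"delta_pos": [-0.36,0.25,-0.22],"yaw": 0,"fingers": 0},{"delta_pos": [-0.473,0.33,-0.22],"yaw": 0,"fingers": 0},{"delta_pos": [-0.473,0.33,-0.22],"yaw": 0,"fingers": 0},{"delta_pos": [-0.473,0.33,-0.22],"yaw": 0,"fingers": 0},{"delta_pos": [-0.473,0.33,-0.22],"yaw": 0,"fingers": 0}])

```text
clock: 12.75
eef_pos: [0.4777, -0.2628, 0.0833]
tool_rot: [0.798, 0.602, -0.0, -0.001]
ft_force: [-0.2, -0.5, -0.2]
grip_width: 0.0206
grasp_force: 59.0
```

Run:
```python
from h import *
to([.4793,-.2642,.0255],74.1); snap('wrist','w6'); o=bot.get_obs(); print(o['grip_width'],o['ft_force'])
```

```text
t 12.75 pos [ 0.4777 -0.2628  0.0833] xang 74.08 norm [-0.0031  0.0067  0.1928] yaw -0.0005
0.02052802869051328 [ 0.87795609  0.67273865 -1.0477305 ]
```

View pics/w6.png

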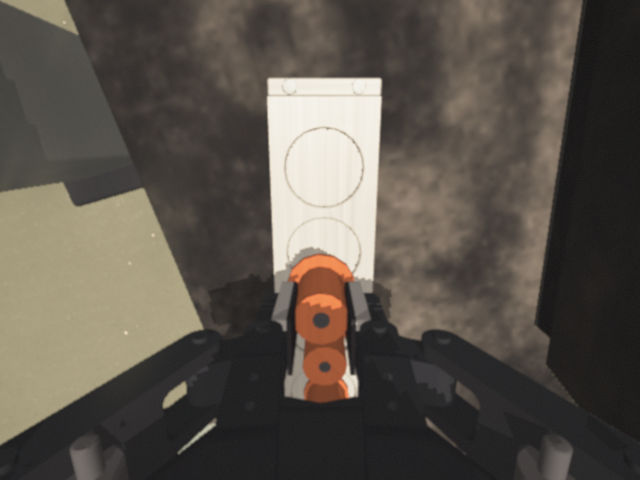

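Post 2 is upright in the grip at (321,319), above seat b. Posts 3 and 4 stand behind it. Now I place it.

Call:
jog_arm(deltas=[{"delta_pos": [-0.002,0.005,0.08],"yaw": 0,"fingers": 0},{"delta_pos": [-0.002,0.005,0.15],"yaw": 0,"fingers": 0},{"delta_pos": [-0.002,0.005,0.192],"yaw": 0,"fingers": 0},{"delta_pos": [-0.002,0.005,0.197],"yaw": 0,"fingers": 0},{"delta_pos": [-0.002,0.005,0.197],"yaw": 0,"fingers": 0},{"delta_pos": [-0.002,0.005,0.197],"yaw": 0,"fingers": 0.55},{"delta_pos": [-0.002,0.005,0.197],"yaw": 0,"fingers": 0.55},{"delta_pos": [-0.002,0.005,0.197],"yaw": 0,"fingers": 0.55},{"delta_pos": [-0.002,0.005,0.197],"yaw": 0,"fingers": 0.55},{"delta_pos": [-0.002,0.005,0.1],"yaw": 0,"fingers": 0.55},{"delta_pos": [-0.002,0.005,-0.05],"yaw": 0,"fingers": 0.55},{"delta_pos": [-0.002,0.005,-0.05],"yaw": 0,"fingers": 0.55}])

```text
clock: 14.0
eef_pos: [0.4838, -0.2671, 0.1046]
tool_rot: [0.798, 0.602, 0.002, 0.005]
ft_force: [1.1, -0.3, 0.4]
grip_width: 0.0469
grasp_force: 0.0
```

Run:
```python
from h import *
to([.540,-.0170,.08],74.1)
```

```text
t 14.0 pos [ 0.4838 -0.2671  0.1046] xang 74.04 norm [ 0.8533 -0.05    0.0791] yaw -0.0013
```

Call:
jog_arm(deltas=[{"delta_pos": [0.15,-0.01,0],"yaw": 0,"fingers": 0.58},{"delta_pos": [0.3,-0.02,0],"yaw": 0,"fingers": 0.58},{"delta_pos": [0.45,-0.03,0],"yaw": 0,"fingers": 0.58},{"delta_pos": [0.6,-0.04,0],"yaw": 0,"fingers": 0.58},{"delta_pos": [0.75,-0.04,0],"yaw": 0,"fingers": 0.58},{"delta_pos": [0.847,-0.04,0.07],"yaw": 0,"fingers": 0.58},{"delta_pos": [0.847,-0.04,0.07],"yaw": 0,"fingers": 0.58},{"delta_pos": [0.847,-0.04,0.07],"yaw": 0,"fingers": 0.58},{"delta_pos": [0.847,-0.04,0.07],"yaw": 0,"fingers": 0.58}])

```text
clock: 14.9
eef_pos: [0.538, -0.0181, 0.0776]
tool_rot: [0.799, 0.602, -0.0, 0.0]
ft_force: [0.4, 0.2, -0.8]
grip_width: 0.0497
grasp_force: 0.0
```

Run:
```python
from h import *
to([.540,-.0170,.008],74.1); snap('wrist','w7')
```

```text
t 14.9 pos [ 0.538  -0.0181  0.0776] xang 73.99 norm [0.0054 0.0054 0.232 ] yaw -0.0024
```

View pics/w7.png

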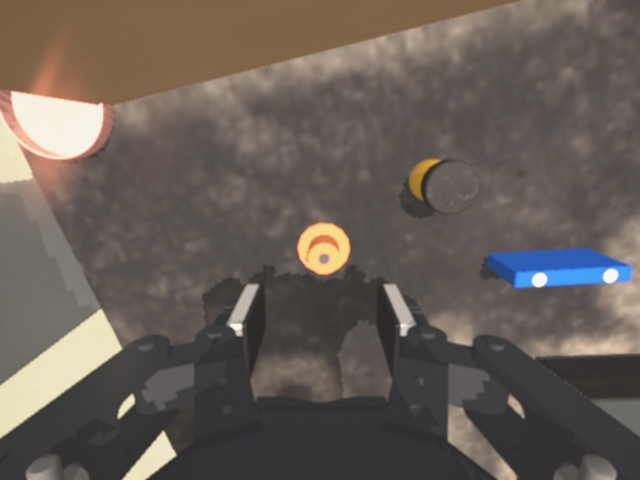

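Post 1's hole is at (323,258), centred between the fingers. The jar at (450,185) is clear of them.

Call:
jog_arm(deltas=[{"delta_pos": [0.003,0.005,0.1],"yaw": 0,"fingers": 0.58},{"delta_pos": [0.003,0.005,0.2],"yaw": 0,"fingers": 0.58},{"delta_pos": [0.003,0.005,0.229],"yaw": 0,"fingers": 0.58},{"delta_pos": [0.003,0.005,0.229],"yaw": 0,"fingers": 0.58},{"delta_pos": [0.003,0.005,0.229],"yaw": 0,"fingers": 0},{"delta_pos": [0.003,0.005,0.229],"yaw": 0,"fingers": 0},{"delta_pos": [0.003,0.005,0.229],"yaw": 0,"fingers": 0},{"delta_pos": [0.003,0.005,0.229],"yaw": 0,"fingers": 0},{"delta_pos": [0.003,0.005,0.229],"yaw": 0,"fingers": 0}])

```text
clock: 15.85
eef_pos: [0.5413, -0.0171, 0.0106]
tool_rot: [0.798, 0.602, 0.001, 0.001]
ft_force: [-0.3, -0.7, 6.6]
grip_width: 0.0176
grasp_force: 58.6
```

Run:
```python
from h import *
to([.4944,-.2115,.075],74.1)
```

```text
t 15.85 pos [ 0.5413 -0.0171  0.0106] xang 74.04 norm [-0.666   0.0288 -0.2146] yaw -0.0013
```

Call:
jog_arm(deltas=[{"delta_pos": [0,0,-0.12],"yaw": 0,"fingers": 0},{"delta_pos": [0,0,-0.216],"yaw": 0,"fingers": 0},{"delta_pos": [-0.12,0.0,-0.216],"yaw": 0,"fingers": 0},{"delta_pos": [-0.25,0.01,-0.216],"yaw": 0,"fingers": 0},{"delta_pos": [-0.4,0.02,-0.216],"yaw": 0,"fingers": 0},{"delta_pos": [-0.54,0.025,-0.216],"yaw": 0,"fingers": 0},{"delta_pos": [-0.665,0.03,-0.216],"yaw": 0,"fingers": 0},{"delta_pos": [-0.665,0.03,-0.216],"yaw": 0,"fingers": 0},{"delta_pos": [-0.665,0.03,-0.216],"yaw": 0,"fingers": 0},{"delta_pos": [-0.665,0.03,-0.216],"yaw": 0,"fingers": 0}])

```text
clock: 16.85
eef_pos: [0.4937, -0.2103, 0.0736]
tool_rot: [0.798, 0.602, 0.0, -0.0]
ft_force: [0.5, -0.2, -1.4]
grip_width: 0.0173
grasp_force: 58.7
```

Run:
```python
from h import *
to([.4944,-.2115,.0168],74.1); snap('wrist','w8'); o=bot.get_obs(); print(o['grip_width'],o['ft_force'])
```

```text
t 16.85 pos [ 0.4937 -0.2103  0.0736] xang 74.09 norm [-0.0033  0.0035  0.1893] yaw -0.0002
0.01725780556042048 [ 0.05665789 -0.57174214 -1.40485019]
```

View pics/w8.png

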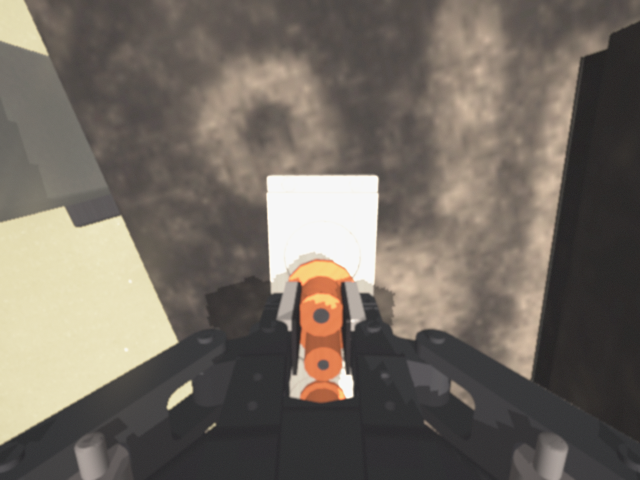

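Post 1 is held upright at (321,316), above seat a. Now I lower it and release.

Call:
jog_arm(deltas=[{"delta_pos": [-0.002,0.003,0.08],"yaw": 0,"fingers": 0},{"delta_pos": [-0.002,0.003,0.15],"yaw": 0,"fingers": 0},{"delta_pos": [-0.002,0.003,0.187],"yaw": 0,"fingers": 0},{"delta_pos": [-0.002,0.003,0.193],"yaw": 0,"fingers": 0},{"delta_pos": [-0.002,0.003,0.193],"yaw": 0,"fingers": 0},{"delta_pos": [-0.002,0.003,0.193],"yaw": 0,"fingers": 0.55},{"delta_pos": [-0.002,0.003,0.193],"yaw": 0,"fingers": 0.55},{"delta_pos": [-0.002,0.003,0.193],"yaw": 0,"fingers": 0.55},{"delta_pos": [-0.002,0.003,0.193],"yaw": 0,"fingers": 0.55},{"delta_pos": [-0.002,0.003,0.1],"yaw": 0,"fingers": 0.55},{"delta_pos": [-0.002,0.003,-0.05],"yaw": 0,"fingers": 0.55},{"delta_pos": [-0.002,0.003,-0.2],"yaw": 0,"fingers": 0.55}])

```text
clock: 18.1
eef_pos: [0.4934, -0.2116, 0.1342]
tool_rot: [0.798, 0.602, -0.001, -0.001]
ft_force: [0.4, -0.8, 0.4]
grip_width: 0.0468
grasp_force: 0.0
```

Call:
jog_arm(deltas=[{"delta_pos": [0.0,0,-0.15],"yaw": 0,"fingers": 0.6},{"delta_pos": [-0.15,0,-0.25],"yaw": 0,"fingers": 0.6},{"delta_pos": [-0.2,0,-0.3],"yaw": 0,"fingers": 0.6},{"delta_pos": [-0.2,0,-0.3],"yaw": 0,"fingers": 0.6},{"delta_pos": [-0.2,0,-0.3],"yaw": 0,"fingers": 0.6}])

```text
clock: 18.6
eef_pos: [0.4776, -0.2697, 0.2235]
tool_rot: [0.799, 0.602, 0.0, 0.0]
ft_force: [-0.4, 0.5, -0.7]
grip_width: 0.0516
grasp_force: 0.0
```

Run:
```python
from h import *
snap('wrist','w9');snap('scene','s9');c=snap('side','sd9')
for f in('s9','sd9'):
    c=load(f);P=cloud(c);h=cv2.cvtColor(c['image'],cv2.COLOR_RGB2HSV)
    m=((h[...,0]<14)&(h[...,1]>120)&(c['range_z']>0)&(P[...,2]>0.012)&(P[...,2]<.09))
    for s,ht,r in(((.4944,-.2115),24,.010),((.4793,-.2642),36,.0115),((.4643,-.317),48,.013),((.449,-.3698),60,.0145)):
        Q=P[m&(np.hypot(P[...,0]-s[0],P[...,1]-s[1])<.026)];zt=np.percentile(Q[:,2],95);T=Q[Q[:,2]>zt-.004];e=(T.max(0)+T.min(0))/2
        print(f,ht,'top',zt.round(4),'want',.006+ht/1000,'off mm',((e[:2]-s)*1000).round(1),((T.max(0)-T.min(0))[:2]*1000).round(1))
a=load('w9')['image'];b=load('s9')['image'][190:310,290:450]
cv2.imwrite('pics/end.png',np.hstack([cv2.resize(a,(440,330)),cv2.resize(b,(360,330))])[:,:,::-1])
```

```text
s9 24 top 0.0297 want 0.03 off mm [-2.1  1.1] [16.7 20. ]
s9 36 top 0.0412 want 0.041999999999999996 off mm [-2.   1.6] [21.4 24. ]
s9 48 top 0.0533 want 0.054 off mm [-2.9  1.8] [24.  25.6]
s9 60 top 0.0651 want 0.066 off mm [-0.4  0.4] [27.5 27.2]
sd9 24 top 0.0304 want 0.03 off mm [-0.7  2.1] [17.1 21.7]
sd9 36 top 0.0422 want 0.041999999999999996 off mm [0.2 1.8] [22.2 24.4]
sd9 48 top 0.0537 want 0.054 off mm [-0.1  2.2] [24.6 28.1]
sd9 60 top 0.0657 want 0.066 off mm [1.1 1.2] [27.3 32. ]
```

View pics/end.png

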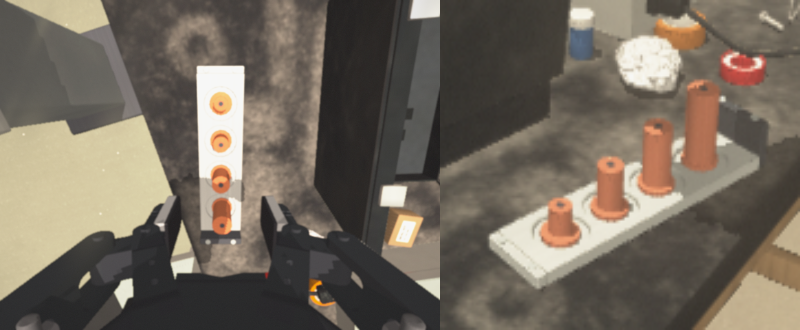

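All four posts stand upright in their seats, with top heights within 1 mm and horizontal offsets within about 3 mm. The tallest is beside the plate and the gripper is clear.

```bash
python3 -c "
from workcell import bot
print(bot.job_done())"
```

```text
the job is handed in; nothing more can be done
None
```

The four copper posts stand upright in the rack seats in height order, tallest beside the dark steel end plate; the arm never went near the yellow jar, and I handed the job in at about 19 s (the hand-in gave no verdict).

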